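# Clear the draining rack: nest the beakers and fold the rack flat

## Task

Take the three tapered plastic beakers off the sloping draining rack one at a time and nest them, mouth down, over the one that stands in the steel tray, lowering each until it is fully seated, so that they make one straight upright stack in the tray. Then, with the rack empty, press the raised back edge of its slatted panel down until the panel lies flat. Do not drop a beaker, and leave the square bottle and the glass beaker where they are.

Things in the scene. Friction and masses are not known exactly. Their poses are not given: they have to be found in the camera images.
- cup_base_mid (a point): White plastic tapered beaker standing mouth down in the steel tray, bottom of the stack. All four are equal: 95 mm long, outer diameter 52 mm at the closed end (up), growing evenly to 76 mm at the mouth (79 mm over the rim's bead); wall 2.2 mm; about 60 g. Point: on the axis, half-way up (47.5 mm above the mouth); z axis along the axis from mouth to closed end.
- cup_a_mid (a point): Beaker like cup_base, hung mouth down on a hairpin wire of the rack; point and z axis as for cup_base. Nesting: mouth down, it goes over the lower beaker, 10 mm of play all round as it begins to enter; four stacking ribs inside stop it, fully nested, 34 mm higher than the beaker below, with about 1.5 mm of side play left.
- cup_b_mid (a point): Beaker like cup_a, hung on another wire of the rack; point half-way up on its axis, z axis from mouth to closed end. On the rack each beaker's mouth rests on the sloping panel, so it leans about 0.5 rad (25 to 30 degrees) with the closed end towards the rack's front; neighbours are 105 mm apart, centre to centre.
- cup_c_mid (a point): Beaker like cup_a, hung on another wire of the rack; point half-way up on its axis, z axis from mouth to closed end. It comes off square to the panel, along its own axis, and is clear of the wire after 50 mm.
- rack_hinge (a point): Middle of the draining rack's hinge line, 28 mm above the worktop. Fixed grey drip pan 210 x 310 mm, 16 mm high; slatted steel panel 190 mm deep, 286 mm wide, hinged at the pan's front, rising to the back at 0.44 rad. y axis along the hinge, x axis level towards the back. Hairpin wires (40 mm wide) at y -105, 0, +105 mm stand 51 mm square out of the panel, 105 mm from the hinge.
- rack_lip (a point): Top of the round bar (12 mm thick, 286 mm long) along the panel's raised back edge, at the middle of its length, 186 mm from the hinge line: press down here to fold the panel. The wires stand 80 mm in front of it. The point moves with the panel in an arc about the hinge line and ends 34 mm above the worktop.
- drain_panel (a joint): Angle by which the panel is folded down: 0 raised (start), 0.44 rad lying flat on its stops. A stiff friction hinge keeps it where it is left; folding takes about 4 to 10 N at the back edge.
- tray_floor (a point): Middle of the inner floor of the stainless steel tray, 150 x 150 mm with a 13 mm high rim, fixed on the worktop; the floor lies 2.5 mm above the worktop.
- glass_beaker: bystander: clear straight-walled beaker, 59 mm wide, 82 mm high, standing mouth up behind the work; origin at the centre of its underside
- square_bottle: bystander: square translucent bottle with a cream cap, 66 x 66 x 125 mm, front left; origin at the centre of its underside
Mind the look-alikes: they are no part of the job. What is shaped like the part that bears cup_b_mid but turquoise is not meant.

How it is judged:
On the way, in this order (a step that is already met when the one before it is completed fails the run):
1. a first beaker from the rack sits fully nested on the one in the tray and is let go ((((horizontal distance between cup_a_mid and cup_base_mid below 0.0065 m and angle between cup_a_mid's own z axis and vertical below 0.06 rad and z of cup_a_mid in the frame of cup_base_mid between 0.03 and 0.038 m) and contact force between the fingers and cup_a below 0.1 N) or ((horizontal distance between cup_b_mid and cup_base_mid below 0.0065 m and angle between cup_b_mid's own z axis and vertical below 0.06 rad and z of cup_b_mid in the frame of cup_base_mid between 0.03 and 0.038 m) and contact force between the fingers and cup_b below 0.1 N) or ((horizontal distance between cup_c_mid and cup_base_mid below 0.0065 m and angle between cup_c_mid's own z axis and vertical below 0.06 rad and z of cup_c_mid in the frame of cup_base_mid between 0.03 and 0.038 m) and contact force between the fingers and cup_c below 0.1 N))), for 0.1 s.
2. a second beaker sits fully nested on the first and is let go ((((horizontal distance between cup_a_mid and cup_base_mid below 0.009 m and angle between cup_a_mid's own z axis and vertical below 0.06 rad and z of cup_a_mid in the frame of cup_base_mid between 0.064 and 0.072 m) and contact force between the fingers and cup_a below 0.1 N) or ((horizontal distance between cup_b_mid and cup_base_mid below 0.009 m and angle between cup_b_mid's own z axis and vertical below 0.06 rad and z of cup_b_mid in the frame of cup_base_mid between 0.064 and 0.072 m) and contact force between the fingers and cup_b below 0.1 N) or ((horizontal distance between cup_c_mid and cup_base_mid below 0.009 m and angle between cup_c_mid's own z axis and vertical below 0.06 rad and z of cup_c_mid in the frame of cup_base_mid between 0.064 and 0.072 m) and contact force between the fingers and cup_c below 0.1 N))), for 0.1 s.
3. the third beaker sits fully nested on the second and is let go ((((horizontal distance between cup_a_mid and cup_base_mid below 0.0115 m and angle between cup_a_mid's own z axis and vertical below 0.06 rad and z of cup_a_mid in the frame of cup_base_mid between 0.098 and 0.106 m) and contact force between the fingers and cup_a below 0.1 N) or ((horizontal distance between cup_b_mid and cup_base_mid below 0.0115 m and angle between cup_b_mid's own z axis and vertical below 0.06 rad and z of cup_b_mid in the frame of cup_base_mid between 0.098 and 0.106 m) and contact force between the fingers and cup_b below 0.1 N) or ((horizontal distance between cup_c_mid and cup_base_mid below 0.0115 m and angle between cup_c_mid's own z axis and vertical below 0.06 rad and z of cup_c_mid in the frame of cup_base_mid between 0.098 and 0.106 m) and contact force between the fingers and cup_c below 0.1 N))), for 0.1 s.
4. the panel of the empty rack is folded flat (value of joint drain_panel above 0.38 rad), for 0.1 s.
At the end, for the whole second after the job is handed in: One stack, mouth down, at rest in the tray: bottom beaker upright (3 degrees) on the floor; the others 34, 68 and 102 mm (within 4 mm) above it, axes within 6.5, 9 and 11.5 mm of its axis, leaning under 3.4 degrees; rack panel flat (joint over 0.38 of 0.44 rad) (((horizontal distance between cup_a_mid and cup_base_mid below 0.0065 m and angle between cup_a_mid's own z axis and vertical below 0.06 rad and z of cup_a_mid in the frame of cup_base_mid between 0.03 and 0.038 m) or (horizontal distance between cup_a_mid and cup_base_mid below 0.009 m and angle between cup_a_mid's own z axis and vertical below 0.06 rad and z of cup_a_mid in the frame of cup_base_mid between 0.064 and 0.072 m) or (horizontal distance between cup_a_mid and cup_base_mid below 0.0115 m and angle between cup_a_mid's own z axis and vertical below 0.06 rad and z of cup_a_mid in the frame of cup_base_mid between 0.098 and 0.106 m)) and ((horizontal distance between cup_b_mid and cup_base_mid below 0.0065 m and angle between cup_b_mid's own z axis and vertical below 0.06 rad and z of cup_b_mid in the frame of cup_base_mid between 0.03 and 0.038 m) or (horizontal distance between cup_b_mid and cup_base_mid below 0.009 m and angle between cup_b_mid's own z axis and vertical below 0.06 rad and z of cup_b_mid in the frame of cup_base_mid between 0.064 and 0.072 m) or (horizontal distance between cup_b_mid and cup_base_mid below 0.0115 m and angle between cup_b_mid's own z axis and vertical below 0.06 rad and z of cup_b_mid in the frame of cup_base_mid between 0.098 and 0.106 m)) and ((horizontal distance between cup_c_mid and cup_base_mid below 0.0065 m and angle between cup_c_mid's own z axis and vertical below 0.06 rad and z of cup_c_mid in the frame of cup_base_mid between 0.03 and 0.038 m) or (horizontal distance between cup_c_mid and cup_base_mid below 0.009 m and angle between cup_c_mid's own z axis and vertical below 0.06 rad and z of cup_c_mid in the frame of cup_base_mid between 0.064 and 0.072 m) or (horizontal distance between cup_c_mid and cup_base_mid below 0.0115 m and angle between cup_c_mid's own z axis and vertical below 0.06 rad and z of cup_c_mid in the frame of cup_base_mid between 0.098 and 0.106 m)) and angle between cup_base_mid's own z axis and vertical below 0.05 rad and horizontal distance between cup_base_mid and tray_floor below 0.05 m and z of cup_base_mid in the frame of tray_floor below 0.052 m and value of joint drain_panel above 0.38 rad and linear speed of each of cup_a, cup_b, cup_c below 0.02 m/s); the robot touches nothing.
It fails at once if a beaker is dropped: it moves faster than 0.7 m/s while no finger touches it ((linear speed of cup_a above 0.7 m/s and contact force between the fingers and cup_a below 0.1 N) or (linear speed of cup_b above 0.7 m/s and contact force between the fingers and cup_b below 0.1 N) or (linear speed of cup_c above 0.7 m/s and contact force between the fingers and cup_c below 0.1 N)).
It fails at once if a bystander is moved by more than 20 mm or tipped (distance of any of glass_beaker, square_bottle from where it was at the start of the episode above 0.02 m or angle between any of glass_beaker, square_bottle's own z axis and vertical above 0.25 rad).
It also fails if it takes over 72 s, if anything falls off the work surface, if the arm or the gripper's body presses on something with over 40 N, if the wrist force passes 120 N, or if a joint passes its speed limit or range.

## Robot

A 6-joint arm with a two-finger parallel gripper is mounted at the origin on a cart in front of the work surface, level with it; the furniture and walls round the work are solid. World frame = base frame: x ahead of the robot, y to its left, z up, the work surface at z = 0. Lengths are in m, angles in rad, forces in N, time in s.
With the tool pointing down it reaches from about 0.3 to 0.825 m from the base axis. Payload 5.4 kg.
Tool frame: the origin (TCP) lies at the very end of the fingers, on their centre line; the grasp point (between the pads) lies 19 mm behind it; z points along the fingers, x is the direction in which the jaws open and shut, and the axes are right-handed (so a half turn about z gives the same grasp; the last joint's range is limited). The gripper opens to 92 mm and grips with 3 to 60 N. Pads are 20 mm wide; open, the fingers measure 128 mm over their backs; the gripper's body (75 mm by 189 mm) begins 69 mm behind the grasp point.
Start: joints at [-1.378, 0.158, 1.597, -0, 1.386, -0.21], TCP at [0.225, -0.529, 0.215] pointing down, gripper open.
Joint ranges: [-2.91, 2.91], [-0.94, 2.29], [0.18, 2.7], [-1.29, 4.43], [0.17, 2.64], [-3, 3]. Speed limits (rad/s): [2.57, 2.57, 3.14, 3.14, 3.14, 3.14].

## Interface

Orientations are given as a rotation vector (axis times angle).
In Python, from workcell import bot gives the robot as it stands. Calls block until the motion is done:
- bot.goto(position, orientation): joint-space move of the TCP to a pose.
- bot.line_to(position, rot=None, max_speed=0.15): straight line of the TCP; rot=None keeps the orientation; max_speed is the mean speed in m/s.
- bot.set_joints(angles): joint-space move.
- bot.set_gripper(opening, newtons=None): opening from 0.0 (shut) to 1.0 (fully open); newtons is the grip in N (None keeps the last); returns when the fingers have stopped.
- bot.hold(seconds).
- bot.inverse_kinematics(position, orientation): joint angles nearest the present ones, or None.
- bot.read_camera(name): name is "scene" or "top" or "wrist"; returns a dict with "pixels" (400x640x3 uint8, blue, green, red), "fx", "fy", "cx", "cy" (pixels), "R" (3x3) and "t" (3): a world point X has camera coordinates R X + t. Camera axes: x right, y down, z forward; pixel columns grow to the right and rows downward; lengths in m; the calibration is good to about 2 mm. A picture is of the moment at which its call begins. There is no depth.
A pose or a line that the arm cannot do raises bot.MotionError and nothing moves.
- bot.job_done(): hands the job in, once; it reports no verdict.
Readings, each from a call of its own:
- bot.current_clock(): time.
- bot.current_joints(): joint angles.
- bot.current_joint_vel(): joint speeds.
- bot.current_effort(): joint torques, N m.
- bot.current_ee_pos(): TCP position.
- bot.current_tool_rot(): TCP orientation.
- bot.current_contact_force(): force on the tool from outside, world axes, zero at the start.
- bot.current_ft_torque(): the same for the moment, N m.
- bot.current_opening(): opening from 0.0 (shut) to 1.0 (fully open).
Only numpy, scipy, OpenCV 4.12 (cv2) and the standard library are available. Lean on these libraries where they do the work, as an engineer would, in place of code of your own. Each camera call takes 0.05 s, during which the arm holds its last target. There are 200 camera calls.

## Working session

There is one attempt and no reset: what is moved stays moved. The work goes in short steps, each a Python script; the robot and the scene stay as the last script left them, time stands still between calls to the robot, and variables do not carry over. Pictures are saved under pics/ and viewed, on a budget of 10 in all, crops included, one or two more only if the job needs it, and the job is handed in when it is done.

```bash
mkdir -p pics; python3 - <<'E'
from workcell import bot
import cv2,numpy as np
for n in ("scene","top"):
    c=bot.read_camera(n); cv2.imwrite(f"pics/{n}0.png",c["pixels"])
    print(n,c["fx"],c["fy"],c["cx"],c["cy"]); print(np.round(c["R"],4).tolist(),np.round(c["t"],4), -np.array(c["R"]).T@c["t"])
print(bot.current_tool_rot(),bot.current_clock())
E
```

```text
scene 462.50157302427425 462.50157302427425 322.5944567870639 201.0919008888423
[[-0.6642, -0.7475, 0.0087], [-0.3227, 0.2761, -0.9054], [0.6744, -0.6041, -0.4246]] [0.4021 0.2699 1.151 ] [-0.42205998  0.92138066  0.72946703]
top 426.35130376200783 426.35130376200783 318.91713658764996 206.6158159842289
[[-0.019, -0.9997, -0.0174], [-0.9974, 0.0202, -0.0692], [0.0695, 0.016, -0.9975]] [0.0571 0.5655 1.1421] [0.48567786 0.02737421 1.17928628]
[-2.61991692e+00  1.73157005e+00  1.83757801e-03] 0.1
```

View pics/scene0.png

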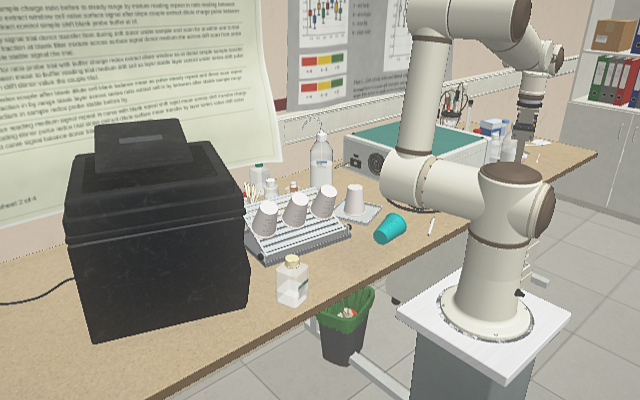

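View pics/top0.png

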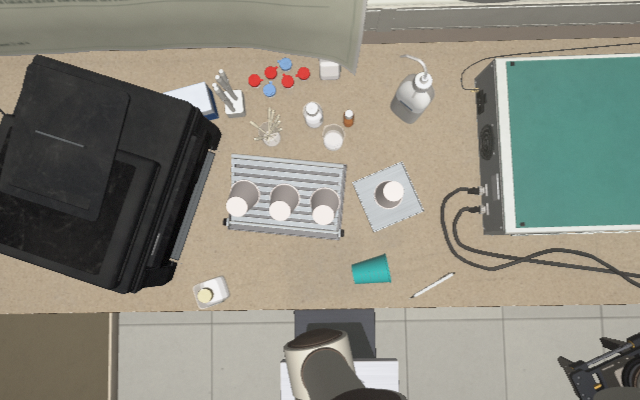

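Scene: three white beakers on the rack (scene px ≈(265,218),(296,210),(324,202)), base cup in the tray (354,200), turquoise decoy lying at (390,229). In the top view the closed ends are at about (236,206), (280,209), (322,213), with the base at (392,191). Next, an enlarged crop of both.

```bash
python3 - <<'E'
import cv2,numpy as np
a=cv2.imread("pics/top0.png")[150:245,215:432]; b=cv2.imread("pics/scene0.png")[175:270,235:395]
A=cv2.resize(a,None,fx=3.6,fy=3.6,interpolation=cv2.INTER_CUBIC); B=cv2.resize(b,None,fx=2.6,fy=2.6,interpolation=cv2.INTER_CUBIC)
o=np.zeros((A.shape[0]+B.shape[0],A.shape[1],3),np.uint8); o[:A.shape[0]]=A; o[A.shape[0]:,:B.shape[1]]=B
print(o.shape); cv2.imwrite("pics/crop0.png",o)
E
```

```text
(589, 781, 3)
```

View pics/crop0.png

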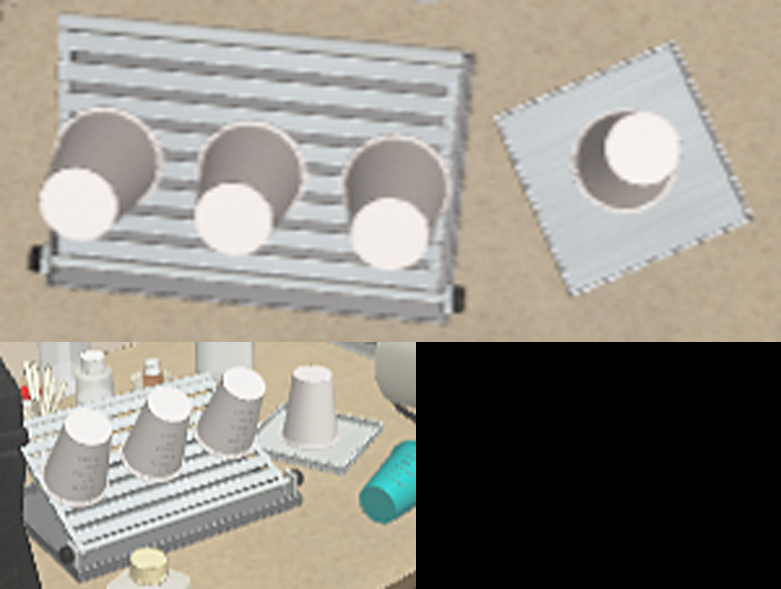

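```bash
cat > h.py <<'E'
import cv2,numpy as np
from scipy.spatial.transform import Rotation as Rn
def ray(c,uv):
    R=np.array(c["R"]); o=-R.T@np.array(c["t"])
    d=R.T@np.array([(uv[0]-c["cx"])/c["fx"],(uv[1]-c["cy"])/c["fy"],1]); return o,d/np.linalg.norm(d)
def plane(c,uv,z):
    o,d=ray(c,uv); return o+d*(z-o[2])/d[2]
def tri(c1,u1,c2,u2):
    o1,d1=ray(c1,u1);o2,d2=ray(c2,u2)
    s=np.linalg.lstsq(np.c_[d1,-d2],o2-o1,rcond=None)[0]
    p,q=o1+s[0]*d1,o2+s[1]*d2; return (p+q)/2,np.linalg.norm(p-q)
def proj(c,X):
    v=np.array(c["R"])@X+np.array(c["t"]); return np.array([c["cx"]+c["fx"]*v[0]/v[2],c["cy"]+c["fy"]*v[1]/v[2]])
def discs(c,box,th=222,amin=100):
    x0,y0,x1,y1=box; im=c["pixels"][y0:y1,x0:x1]
    S=4; im=cv2.resize(im,None,fx=S,fy=S,interpolation=cv2.INTER_LINEAR)
    m=(im.min(2)>th).astype(np.uint8); m=cv2.morphologyEx(m,cv2.MORPH_OPEN,np.ones((13,13),np.uint8))
    cs,_=cv2.findContours(m,cv2.RETR_EXTERNAL,cv2.CHAIN_APPROX_NONE); out=[]
    for k in cs:
        if cv2.contourArea(k)<amin*S*S: continue
        e=cv2.fitEllipse(cv2.convexHull(k)); out.append((x0+(e[0][0]+.5)/S-.5,y0+(e[0][1]+.5)/S-.5,e[1][0]/S,e[1][1]/S))
    return sorted(out)
E
python3 - <<'E'
from workcell import bot
from h import *
T=bot.read_camera("top");S=bot.read_camera("scene")
dt=discs(T,(215,150,432,245)); ds=discs(S,(240,175,380,235),amin=50)
print(np.round(dt,1).tolist());print(np.round(ds,1).tolist())
for a in dt:
    for b in ds:
        p,e=tri(T,a,S,b)
        if e<.012: print(np.round(a[:2],1),np.round(b[:2],1),p.round(4),e.round(4))
print("base",plane(T,dt[-1],.0975))
# hinge knobs (approx px from crop), rail corners
k=lambda u,v:(215+u/3.6,150+v/3.6)
for n,u,z in (("knobL",(36,259),.028),("knobR",(459,298),.028),("lipL",(64,18),.107),("lipR",(468,56),.107),("tA",(675,43),.013),("tB",(750,218),.013),("tC",(573,294),.013),("tD",(496,118),.013)):
    print(n,plane(T,k(*u),z).round(4))
E
```

```text
[[236.3, 206.3, 18.6, 20.5], [279.3, 210.6, 19.0, 20.8], [322.8, 214.9, 19.2, 20.2], [393.4, 190.7, 19.5, 19.8]]
[[268.7, 206.4, 14.3, 18.5], [299.7, 197.9, 13.1, 17.5], [328.3, 190.3, 11.3, 16.6]]
[236.3 206.3] [268.7 206.4] [0.5625 0.2441 0.1552] 0.0018
[279.3 210.6] [299.7 197.9] [0.5501 0.1402 0.155 ] 0.0021
[322.8 214.9] [328.3 190.3] [0.5381 0.0359 0.1539] 0.0031
base [ 0.59771667 -0.14538692  0.0975    ]
knobL [0.5294 0.3012 0.028 ]
knobR [ 0.494  -0.0163  0.028 ]
lipL [0.6969 0.2619 0.107 ]
lipR [ 0.6634 -0.0235  0.107 ]
tA [ 0.6856 -0.1864  0.013 ]
tB [ 0.5505 -0.2387  0.013 ]
tC [ 0.4955 -0.1032  0.013 ]
tD [ 0.6308 -0.0483  0.013 ]
```

Discs triangulate consistently, 105 mm apart, to within 2–3 mm. Next I'll get the lean from the mouth rim, check reach for all poses, and move to the first pre-grasp.

```bash
cat >> h.py <<'E'
PSI=-0.1165
XR=np.array([np.cos(PSI),np.sin(PSI),0]); Z=np.array([0,0,1.])
def axis(th): return -np.sin(th)*XR+np.cos(th)*Z     # mouth -> closed end
DISC={'C':np.array([.5381,.0359,.1539]),'B':np.array([.5501,.1402,.155]),'A':np.array([.5625,.2441,.1552])}
BASE=np.array([.5977,-.1454])
def rv(z,x):
    x=x-z*(x@z); x/=np.linalg.norm(x); return Rn.from_matrix(np.c_[x,np.cross(z,x),z]).as_rotvec()
E
python3 - <<'E'
from workcell import bot
from h import *
T=bot.read_camera("top");S=bot.read_camera("scene")
print("base scene disc",discs(S,(335,175,380,210),th=200,amin=50), "pred", proj(S,np.r_[BASE,.0975]))
obs={'A':180.3,'B':184.4,'C':188.1}
yr=np.cross(Z,XR); a=np.linspace(0,6.283,90)
for n,d in DISC.items():
    r=[]
    for th in np.arange(.36,.62,.04):
        ax=axis(th);u=np.cross(yr,ax);m=d-.095*ax
        r.append(round(min(proj(T,m+.0395*(np.cos(t)*u+np.sin(t)*yr))[1] for t in a)-obs[n],2))
    print(n,r)
th=.46;ax=axis(th)
q0=bot.current_joints();print("q",np.round(q0,2))
for s in (1,-1):
    for n,d in DISC.items():
        for h in (-.045,.04,.065): 
            q=bot.inverse_kinematics(d+h*ax,rv(-ax,s*XR)); print(s,n,h,None if q is None else np.round(q,2))
    for z in (.0865,.25,.30):
        q=bot.inverse_kinematics(np.r_[BASE,z],rv(-Z,s*np.r_[BASE,0])); print(s,"tray",z,None if q is None else np.round(q,2))
    for z in (.12,.034):
        q=bot.inverse_kinematics([.68,.119,z],rv(-Z,s*yr)); print(s,"lip",z,None if q is None else np.round(q,2))
E
```

```text
base scene disc [(355.9005832672119, 195.82023429870605, 15.178942680358887, 30.92081642150879)] pred [355.72868746 186.2336342 ]
C [np.float64(0.76), np.float64(-0.49), np.float64(-1.7), np.float64(-2.88), np.float64(-4.03), np.float64(-5.13), np.float64(-6.19)]
B [np.float64(0.66), np.float64(-0.6), np.float64(-1.82), np.float64(-3.01), np.float64(-4.17), np.float64(-5.28), np.float64(-6.35)]
A [np.float64(0.85), np.float64(-0.41), np.float64(-1.65), np.float64(-2.84), np.float64(-4.0), np.float64(-5.12), np.float64(-6.21)]
q [-1.38  0.16  1.6  -0.    1.39 -0.21]
1 C -0.045 [-0.17 -0.1   2.15  0.04  0.64 -0.08]
1 C 0.04 [-0.18 -0.33  2.17  0.04  0.84 -0.08]
1 C 0.065 [-0.18 -0.39  2.17  0.03  0.9  -0.08]
1 B -0.045 [ 0.08 -0.    2.05 -0.14  0.65  0.29]
1 B 0.04 [ 0.1  -0.21  2.07 -0.13  0.83  0.28]
1 B 0.065 [ 0.1  -0.26  2.07 -0.13  0.89  0.28]
1 A -0.045 [ 0.29  0.14  1.9  -0.28  0.7   0.59]
1 A 0.04 [ 0.33 -0.04  1.92 -0.25  0.86  0.57]
1 A 0.065 [ 0.34 -0.08  1.92 -0.25  0.91  0.57]
1 tray 0.0865 [-0.43  0.38  1.59 -0.    1.17 -0.2 ]
1 tray 0.25 [-0.43  0.24  1.43 -0.    1.47 -0.2 ]
1 tray 0.3 [-0.43  0.22  1.36 -0.    1.56 -0.2 ]
1 lip 0.12 [-0.    0.53  1.32 -0.    1.29 -1.46]
1 lip 0.034 [-0.    0.62  1.37 -0.    1.15 -1.46]
-1 C -0.045 None
-1 C 0.04 None
-1 C 0.065 None
-1 B -0.045 [ 0.08 -0.    2.05 -0.14  0.65 -2.85]
-1 B 0.04 [ 0.1  -0.21  2.07 -0.13  0.83 -2.86]
-1 B 0.065 [ 0.1  -0.26  2.07 -0.13  0.89 -2.86]
-1 A -0.045 [ 0.29  0.14  1.9  -0.28  0.7  -2.55]
-1 A 0.04 [ 0.33 -0.04  1.92 -0.25  0.86 -2.57]
-1 A 0.065 [ 0.34 -0.08  1.92 -0.25  0.91 -2.57]
-1 tray 0.0865 [-0.43  0.38  1.59  0.    1.17  2.95]
-1 tray 0.25 [-0.43  0.24  1.43  0.    1.47  2.95]
-1 tray 0.3 [-0.43  0.22  1.36  0.    1.56  2.95]
-1 lip 0.12 [-0.    0.53  1.32 -0.    1.29  1.69]
-1 lip 0.034 [-0.    0.62  1.37 -0.    1.15  1.69]
```

```bash
sed -i 's/^BASE/TH=.44; AX=axis(TH); RG=rv(-AX,XR)\nBASE/' h.py; python3 - <<'E'
from workcell import bot
from h import *
bot.goto(DISC['C']+.04*AX,RG)
print(bot.current_clock(),bot.current_ee_pos(),bot.current_joints())
W=bot.read_camera("wrist");cv2.imwrite("pics/w1.png",W["pixels"])
for n in DISC: print(n,proj(W,DISC[n]).round(1),proj(W,DISC[n]-.095*AX).round(1))
print(np.round(discs(W,(0,0,640,400),th=215,amin=1500),1).tolist())
E
```

```text
Traceback (most recent call last):
  File "h.py", line 27, in <module>
    TH=.44; AX=axis(TH); RG=rv(-AX,XR)
                            ^^
NameError: name 'rv' is not defined
```

```bash
sed -i '/^TH=.44/d' h.py; echo 'TH=.44; AX=axis(TH); RG=rv(-AX,XR)' >> h.py; python3 - <<'E'
from workcell import bot
from h import *
bot.goto(DISC['C']+.04*AX,RG)
print(bot.current_clock(),bot.current_ee_pos(),bot.current_joints())
W=bot.read_camera("wrist");cv2.imwrite("pics/w1.png",W["pixels"])
for n in DISC: print(n,proj(W,DISC[n]).round(1),proj(W,DISC[n]-.095*AX).round(1))
print(np.round(discs(W,(0,0,640,400),th=215,amin=1500),1).tolist())
E
```

```text
2.575 [0.52150077 0.03719693 0.19031134] [-0.17581914 -0.3108706   2.1498099   0.03244911  0.86326497 -0.07388089]
C [318.3 216. ] [318.6 186.7]
B [318.3  70.6] [318.6  85.2]
A [ 318.3 -124.9] [318.6 -38.7]
[[319.8, 71.3, 75.6, 81.5], [320.1, 216.9, 62.7, 65.6]]
```

View pics/w1.png

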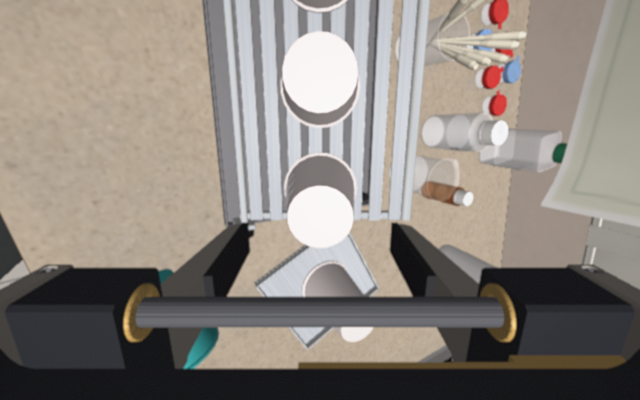

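The wrist view shows beaker C's disc at (320,217) against a predicted (318,216), with the mouth concentric sideways. Pose and lean of 0.44 are confirmed to about 1.5 mm. Now the pick and place.

```bash
cat > pp.py <<'E'
from workcell import bot
from h import *
RT=rv(-Z,np.r_[BASE,0])
def pick(n,lift):
    d=DISC[n]
    if n!='C': bot.goto(d+.04*AX,RG)
    bot.line_to(d-.045*AX,max_speed=.1); print("open",bot.current_opening(),"F",np.round(bot.current_contact_force(),1))
    bot.set_gripper(0,20); print("gripped",bot.current_opening(),"F",np.round(bot.current_contact_force(),1))
    bot.line_to(d+(lift-.045)*AX,max_speed=.12); print("lifted",bot.current_opening(),"F",np.round(bot.current_contact_force(),1),bot.current_clock())
def above(k):
    bot.goto(np.r_[BASE,.1765+.034*k],RT)
def lower(k,base):
    f=.0865+.034*k
    bot.line_to(np.r_[base,f+.012],max_speed=.06); F0=np.array(bot.current_contact_force()); print("F0",F0.round(1))
    for z in np.arange(f+.009,f-.0065,-.0015):
        bot.line_to(np.r_[base,z],max_speed=.03); F=np.array(bot.current_contact_force())-F0
        print(round((z-f)*1e3,1),F.round(1))
        if F[2]>3: break
def release(k):
    bot.set_gripper(1.0); p=np.array(bot.current_ee_pos()); print("rel",np.round(bot.current_contact_force(),1))
    bot.line_to(p+np.r_[0,0,.08],max_speed=.15); print(bot.current_clock())
E
python3 - <<'E'
from pp import *
pick('C',.085); above(0); print(bot.current_ee_pos())
S=bot.read_camera("scene");W=bot.read_camera("wrist");cv2.imwrite("pics/s2.png",np.vstack([cv2.resize(S["pixels"][90:270,220:460],(640,480)),W["pixels"][:100]]));print(bot.current_clock())
E
```

```text
open 0.9973244053335334 F [0.4 0.  0.1]
gripped 0.6673550390067514 F [-0.5  1.   2.6]
lifted 0.6700354611008695 F [-0.  -0.4 -0.7] 5.05
[ 0.5971866  -0.14440376  0.17545375]
5.975
```

View pics/s2.png

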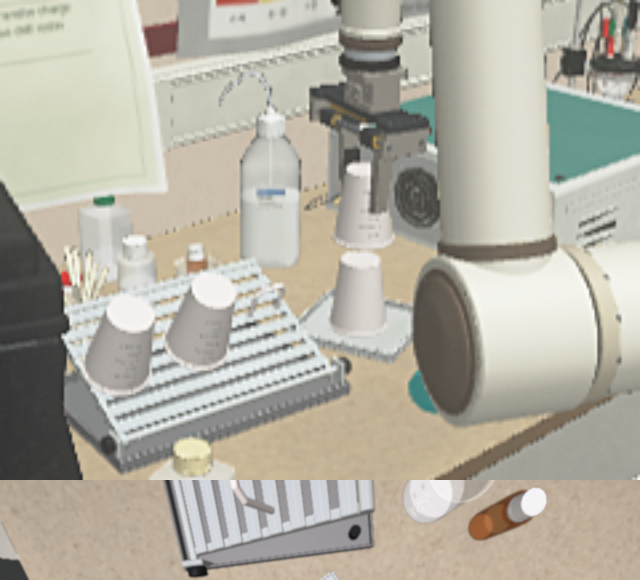

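Held cup is upright above the base (held cup at (362,205), base at (358,292) in the enlarged view). Lowering with a force guard.

```bash
python3 - <<'E'
from pp import *
lower(0,BASE); print(bot.current_opening(),bot.current_clock())
release(0)
T=bot.read_camera("top");S=bot.read_camera("scene")
cv2.imwrite("pics/s3.png",np.hstack([cv2.resize(S["pixels"][140:240,300:400],(400,400)),cv2.resize(T["pixels"][150:240,350:440],(400,400))]))
E
```

```text
F0 [ 0.5  0.1 -0.9]
9.0 [-0.5  0.5 -0.3]
7.5 [0.4 0.1 0. ]
6.0 [-1.   0.8  0.3]
4.5 [-0.6 -0.   0.1]
3.0 [-0.5  0.3  0.4]
1.5 [-0.6  0.1  1. ]
-0.0 [-0.4  1.1 -0.2]
-1.5 [-1.3  2.4  5.8]
0.6724771217496907 9.425
rel [-0.7  0.7 -0.5]
10.7167
```

View pics/s3.png

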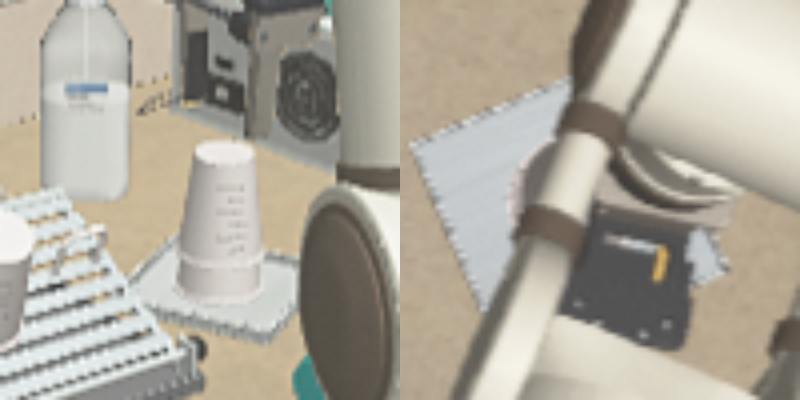

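First beaker nested and straight (force contact within 1 mm of the expected height). Beaker B next, re-measuring the stack from the top while the arm is over the rack.

```bash
cat >> pp.py <<'E'
def stack(z):
    T=bot.read_camera("top"); D=discs(T,(360,150,432,235),amin=200); S=bot.read_camera("scene")
    print("top",np.round(D,1).tolist(),[plane(T,d,z).round(4) for d in D],"pred top",proj(T,np.r_[BASE,z]).round(1))
    e=discs(S,(335,145,380,195),th=205,amin=40); print("scene",np.round(e,1).tolist(),"pred",proj(S,np.r_[BASE,z]).round(1))
    return T,S
E
python3 - <<'E'
from pp import *
bot.goto(DISC['B']+.04*AX,RG)
T,S=stack(.1315)
W=bot.read_camera("wrist"); print("pred",proj(W,DISC['B']).round(1),np.round(discs(W,(200,0,440,260),th=215,amin=1500),1).tolist())
pick('B',.1); above(1); print(bot.current_clock(),bot.current_ee_pos())
S=bot.read_camera("scene")
cv2.imwrite("pics/s4.png",np.hstack([cv2.resize(S["pixels"][110:240,300:400],(400,520)),cv2.resize(T["pixels"][150:240,350:440],(400,520))]))
E
```

```text
top [[396.1, 189.7, 20.3, 20.6]] [array([ 0.5966, -0.1467,  0.1315])] pred top [395.6 189.3]
scene [[356.7, 180.0, 11.1, 15.5]] pred [356.1 177.1]
pred [317.5 215.7] [[318.2, 71.2, 75.3, 80.5], [318.7, 216.4, 62.8, 65.8]]
open 1.0014658215412529 F [ 0.3 -0.6  1.1]
gripped 0.6668809536167624 F [-0.9  0.1  0.9]
lifted 0.6679156123239439 F [-0.  -1.3 -1.7] 14.9083
16.0583 [ 0.59756592 -0.14403206  0.21021611]
```

View pics/s4.png

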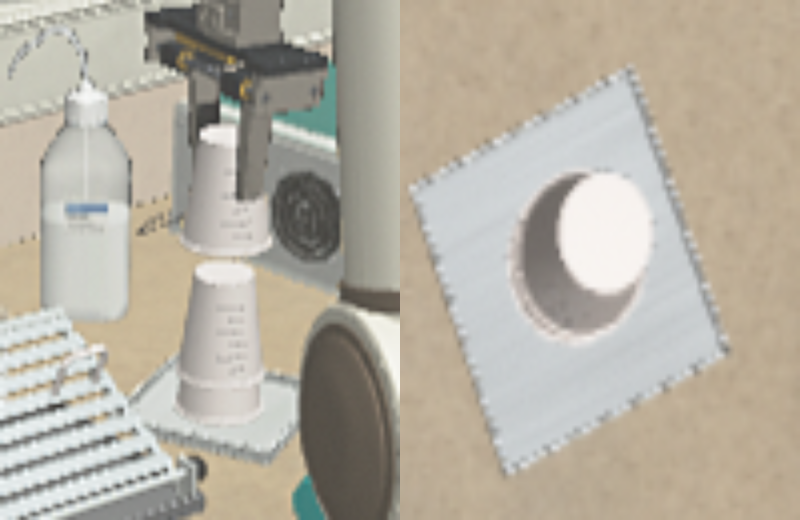

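Stack top is at (0.5966, -0.1467), within 2 mm of the base, and straight. B is held upright above it, its mouth ring at (228,245) over the disc at (225,275). Lowering B onto the updated centre and fetching A.

```bash
python3 - <<'E'
from pp import *
b=np.array([.597,-.146])
lower(1,b); release(1); print(bot.current_ee_pos())
bot.goto(DISC['B']+.04*AX+[0,0,.06],RG)
bot.goto(DISC['A']+.04*AX,RG)
T,S=stack(.1655)
W=bot.read_camera("wrist"); print("pred",proj(W,DISC['A']).round(1),np.round(discs(W,(200,0,440,260),th=215,amin=1500),1).tolist(),bot.current_clock())
cv2.imwrite("pics/s5.png",np.hstack([cv2.resize(S["pixels"][110:240,300:400],(400,520)),cv2.resize(T["pixels"][150:240,350:440],(400,520))]))
E
```

```text
F0 [ 0.2 -0.5 -1.1]
9.0 [ 0.4  0.8 -0.3]
7.5 [-0.5  0.7 -0.4]
6.0 [0.2 0.9 0.7]
4.5 [-0.5  1.4  0.9]
3.0 [0.4 0.8 0.6]
1.5 [0.1 0.4 0.4]
0.0 [0.1 1.7 3.1]
rel [-0.1 -0.4 -0.6]
20.6083
[ 0.59645423 -0.14579792  0.19951077]
top [[398.8, 188.3, 21.1, 21.4]] [array([ 0.5962, -0.1475,  0.1655])] pred top [397.9 187.7]
scene [[357.8, 170.8, 11.5, 16.9]] pred [356.5 167.8]
pred [316.7 215.3] [[328.8, 216.0, 85.3, 134.6]] 22.4667
```

View pics/s5.png

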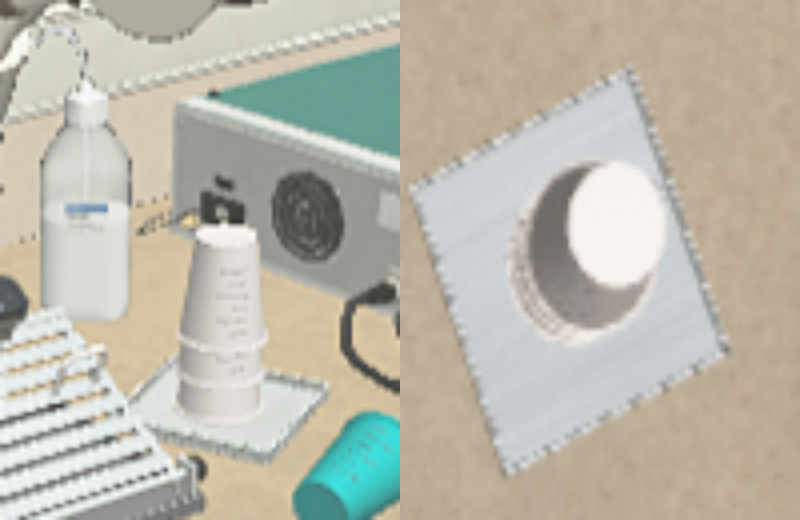

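Two nested, evenly spaced and straight: disc steps 2.7 px in the top view and 9.2 px in the scene view, against 9.3 expected. Picking A.

```bash
python3 - <<'E'
from pp import *
pick('A',.105)
bot.goto(np.r_[DISC['B'][:2],.2445],RG) 
above(2); print(bot.current_clock(),bot.current_ee_pos())
lower(2,np.array([.5965,-.147])); release(2)
bot.line_to(np.array(bot.current_ee_pos())+[0,0,.05])
bot.set_gripper(0)
bot.goto([.64,.119,.25],rv(-Z,np.cross(Z,XR)))
T,S=stack(.1995); print(bot.current_clock())
cv2.imwrite("pics/s6.png",np.hstack([cv2.resize(S["pixels"][110:240,300:400],(400,520)),cv2.resize(T["pixels"][150:240,350:440],(400,520))]))
E
```

```text
open 1.0001043475357587 F [ 0.3 -1.1  1.4]
gripped 0.6690919969679734 F [-0.5 -1.2  0.8]
lifted 0.6707083227583237 F [-0.6 -0.3 -1.1] 25.3083
26.9583 [ 0.59778286 -0.14355999  0.24419915]
F0 [-0.4  0.5 -1. ]
9.0 [ 0.4 -0.9 -0.1]
7.5 [ 0.4 -0.2  0.5]
6.0 [1.1 0.2 0.4]
4.5 [ 1.  -0.1  0.3]
3.0 [ 0.4 -0.2  0.4]
1.5 [ 0.2 -0.6  1. ]
0.0 [0.8 1.4 4.3]
rel [ 0.2 -0.1  0.1]
31.4583
top [[401.2, 187.0, 21.2, 21.4]] [array([ 0.5955, -0.1472,  0.1995])] pred top [400.3 186. ]
scene [[357.6, 159.4, 5.8, 14.5]] pred [356.9 158.4]
34.5333
```

View pics/s6.png

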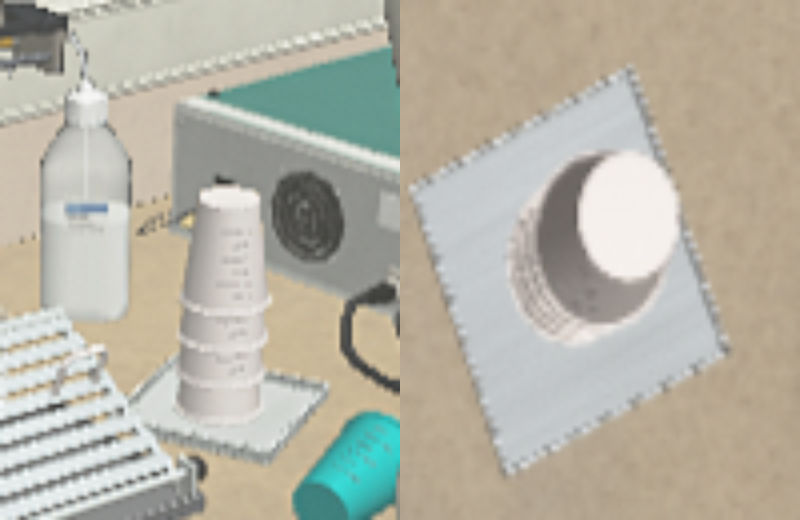

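All three nested, even spacing, top at (0.5955, -0.1472). Now folding the panel along the lip's arc.

```bash
python3 - <<'E'
from pp import *
H=np.array([.512,.1425,.028]); 
p=lambda a,dz=0: H+.186*np.cos(a)*XR+Z*(.186*np.sin(a)+.006+dz)
bot.line_to(p(.44,.03)); F0=np.array(bot.current_contact_force())
for a in list(np.arange(.44,-.001,-.04))+[-.01,-.02]:
    bot.line_to(p(a),max_speed=.05); F=np.array(bot.current_contact_force())-F0
    print(round(a,2),F.round(1),np.round(bot.current_ee_pos(),3))
    if F[2]>25: break
e=np.array(bot.current_ee_pos()); bot.line_to(e+[0,0,.12]); bot.goto([.45,.0,.35],rv(-Z,np.cross(Z,XR)))
print(bot.current_clock())
T,S=stack(.1995)
cv2.imwrite("pics/s7.png",np.hstack([cv2.resize(S["pixels"][130:280,230:400],(453,400)),cv2.resize(T["pixels"][120:240,210:440],(340,400))]))
E
```

```text
0.44 [-1.5  0.1  0.1] [0.679 0.123 0.113]
0.4 [-0.8 -0.2  0.1] [0.683 0.123 0.106]
0.36 [-1.1 -0.5  0.9] [0.685 0.122 0.099]
0.32 [-1.4 -1.1  1.3] [0.687 0.122 0.092]
0.28 [-1.  -0.7  1.2] [0.689 0.122 0.085]
0.24 [-1.8 -1.2 -0.2] [0.691 0.121 0.078]
0.2 [-1.6  0.3 -0.5] [0.693 0.121 0.07 ]
0.16 [-1.8 -0.7 -0.2] [0.694 0.121 0.063]
0.12 [-1.6  0.3 -0.1] [0.695 0.121 0.056]
0.08 [-1.1 -0.4 -0.1] [0.696 0.121 0.048]
0.04 [-2.4  1.1 -1.2] [0.696 0.121 0.041]
0.0 [-2.6 -0.1  3.6] [0.697 0.121 0.034]
-0.01 [-5.1 -0.7 11.6] [0.697 0.121 0.034]
-0.02 [-10.5  -1.7  19. ] [0.697 0.121 0.034]
42.2417
top [[401.2, 187.0, 21.2, 21.4]] [array([ 0.5955, -0.1472,  0.1995])] pred top [400.3 186. ]
scene [[358.2, 161.1, 10.1, 14.7]] pred [356.9 158.4]
```

View pics/s7.png

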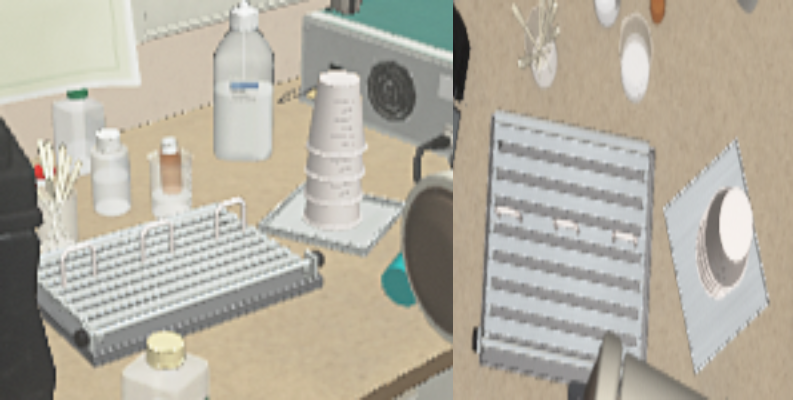

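The panel lies flat: wires upright at z-view (80,265), (155,235) and (230,212). The hard stop was felt at the specified 34 mm. The stack didn't move. Handing in.

```bash
python3 -c "
from workcell import bot
bot.job_done(); print(bot.current_clock())"
```

```text
the job is handed in; nothing more can be done
the job is handed in; nothing more can be done
```

I nested the three rack beakers (right, middle, left) over the one in the tray, then folded the panel flat and handed the job in. The last clock reading before hand-in was 42 s, against the 72 s limit. The interface gave no verdict.

**Stack:** Each beaker touched down within about 1.5 mm of its expected fully nested height. In the last top view the top closed end is at (0.5955, -0.1472), about 3 mm from the base beaker's axis. The stack looks straight and did not move while I folded the panel.

**Panel:** The panel looks flat in the last picture. Pressing met a hard stop at 34 mm, rising to 19 N.

**Bystanders:** The glass beaker and the square bottle look untouched, but I did not measure their positions.

**Disagreements:**
- **Folding force:** It read only about 1–2 N, below the stated 4–10 N, but the stop and the picture agree that the panel is flat.
- **Disc positions:** In the scene camera the stack's closed ends came out 1–3 px off prediction. The vertical spacing between the first two nested beakers still matched 34 mm.
- **Lean:** A first estimate from the mouth rims gave 0.385 rad. I used 0.44 rad, which the wrist view supported.

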